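Refit the missing hob knob

TASK

One control knob has come off the two-plate table hob and lies on the pantry counter. Pick up the large pointed knob, the match of the one still on the hob, turn it so that its pointed end faces the way the bare spindle's flat faces, and push it down on the spindle until it snaps fully home; then let go. Leave the smaller knob where it lies.

Things in the scene. Friction and masses are not known exactly. Their poses are not given: they have to be found in the camera images.
- knob_center (a point): Centre (half-way up) of the large loose black knob, 90 g, 44 mm tall, standing upright on the counter, bore down, z up. From above a teardrop: 40 mm wide between sides facing its +y and -y (flat from the centre to 14 mm ahead), round (radius 20 mm) behind, a point 34 mm ahead (+x), white line on top towards the point. Grasp across the sides.
- knob_point (a point): Tip of that knob's pointed end, half-way up, 34 mm ahead (+x) of its centre, same axes. Its bore opens in the middle of its underside (22 mm below the centre) and is 24 mm deep: a round mouth flaring from 18 to 28 mm over the lowest 8 mm, then D-shaped, 1.2 mm wider all round than the spindle, the flat on the pointed (+x) side.
- spindle_top (a point): Top centre of the bare upright brass D-shaft on the hob's front strip (0.2 m along is one with a knob on): 16 mm thick, 26 mm tall, top 4 mm tapered; hob top 61 mm above counter. Flat 2 mm off axis, facing +x and a white tick on the hob; knob +x must match within 10 deg. Spring balls stop the knob's centre some 10 mm above this point; 8 to 20 N more snaps it home, 2 mm below.
- small_knob_center (a point): Centre (half-way up) of a smaller black knob of the same shape, 27 mm tall, 25 mm across its sides, 33 mm long, loose on the counter. It does not belong on this spindle and is to be left alone.
Mind the look-alikes: they are no part of the job. What is shaped like the part that bears knob_center but red is not meant.

How it is judged:
By the outcome, as a careful person would: the job done as asked, in the order asked, and still so for the second after the job is handed in, with the robot touching nothing.
It also fails if it takes over 38 s, if anything falls off the work surface, if the arm or the gripper's body presses on something with over 40 N, if the wrist force passes 120 N, or if a joint passes its speed limit or range.

ROBOT

A 7-joint arm with a two-finger parallel gripper is mounted at the origin on the work surface. World frame = base frame: x ahead of the robot, y to its left, z up, the work surface at z = 0. Lengths are in m, angles in degrees, forces in N, time in s.
With the tool pointing down it reaches from about 0.425 to 0.875 m from the base axis. Payload 4.7 kg.
Tool frame: the origin (TCP) lies on the mounting face of the last link; the fingertips stand 182 mm ahead of it and the grasp point (between the pads) lies 164 mm ahead of it; z points along the fingers, y is the line along which they close (so a half turn about z gives the same grasp; the last joint's range is limited). The gripper opens to 87 mm and grips with 3 to 60 N. Pads are 19 mm wide; open, the fingers measure 117 mm over their backs; the gripper's body (75 mm by 190 mm) begins 51 mm behind the grasp point.
Start: joints at [-76.198, 18.392, -4.016, 83.108, 1.295, 78.541, -3.26], TCP at [0.146, 0.633, 0.405] pointing down, gripper open.
Joint ranges: [-163.93, 163.93], [-17.29, 119.83], [-79.2, 71.16], [3.27, 140.29], [-89.18, 269.18], [5.43, 117.66], [-154.24, 154.24]. Speed limits (degrees/s): [147.25, 147.25, 180, 180, 180, 180, 180].

INTERFACE

Orientations are given as [roll, pitch, yaw] about the fixed x, y, z axes, in that order (R = Rz(yaw) Ry(pitch) Rx(roll)).
In Python, from cell import env gives the robot as it stands.
- The arm moves only by the tool servo_tool, never from a script. Its argument "plan" is a list of rows, each an object with "xyz": the shift along the tool's x, y, z in cm, a list of three; "twist": the turn, a rotation vector about the tool's x, y, z in degrees, a list of three; "jaw": the closure, from 0 (fully open) to 1 (shut). In form: [{"xyz": [x, y, z], "twist": [wx, wy, wz], "jaw": jaw}, ...]. A call has 1 to 10 rows; each row is the pose to reach, as a shift and turn from the pose commanded when the call began, along the tool's axes at that moment; what a row does not reach only later rows make up. A row lasts 1/12 s, in which the tool goes at most 41.7 mm and 7.16 degrees, less where a joint would pass 70% of its speed; a pose out of reach is approached as far as the arm can. A call with a gripper value outside its range is refused whole. The fingers move at their own pace and stop on an object; "newtons" is the grip in N (left out, the last holds). Time passes only in rows, so rows that repeat a pose let the fingers close. It gives the time, the measured TCP pose, the force, the opening and the grip force at its end, in the units of the state.
- env.get_obs(): the state, without advancing time (a new reading comes with each control period).
- env.read_camera(name): name is "scene" or "top"; returns a dict with "img" (384x512x3 uint8, red, green, blue), "camera_matrix" (3x3 intrinsics, pixels), "k1" (the pictures are not rectified: a ray, as slopes to the right and down, at radius r is drawn at 1 + k1 r^2 times it, then the intrinsics apply), "R" (3x3) and "t" (3): a world point X has camera coordinates R X + t. Camera axes: x right, y down, z forward; pixel columns grow to the right and rows downward; lengths in m; the calibration is good to about 2 mm. A picture is of the moment at which its call begins. There is no depth.
- env.sign_off(): hands the job in; it is judged then, once.
The state is a dict: "time_s": time; "qpos": joint angles; "joint_velocities": joint speeds; "effort": joint torques, N m; "tool_pos": TCP position; "tool_rot": TCP orientation; "force": force on the tool from outside, world axes, zero at the start; "wrist_torque": the same for the moment, N m; "grip_width": finger opening in m; "grasp_force": force on a finger pad.
Only numpy, scipy, OpenCV 4.12 (cv2) and the standard library are available. Lean on these libraries where they do the work, as an engineer would, in place of code of your own. Each camera call takes 0.05 s, during which the arm holds its last target. There are 200 camera calls.

## Working session

There is one attempt and no reset: what is moved stays moved. The work goes in short steps, Python scripts to look and compute and a tool call to move; the robot and the scene stay as the last step left them, time stands still between calls to the robot, and variables do not carry over. Pictures are saved under pics/ and viewed, at most 10 in all, crops included, and the job is handed in when it is done.

Besides the shell and the picture viewer there is one more tool, called as name(argument=value, ...) on one line, values as JSON. servo_tool: Moves the arm, as the interface text tells. Its arguments: {"type":"object","properties":{"plan":{"type":"array","items":{"type":"object","properties":{"xyz":{"type":"array","items":{"type":"number"}},"twist":{"type":"array","items":{"type":"number"}},"jaw":{"type":"number"}}}},"newtons":{"type":"number"}},"required":["plan"]}

```bash
mkdir -p pics
cat > h.py <<'E'
import numpy as np, cv2
from cell import env
def cam(n):
    return env.read_camera(n)
def ray(c,u,v):
    K=np.array(c["camera_matrix"]);k=c["k1"]
    k=float(np.ravel(k)[0])
    p=cv2.undistortPoints(np.array([[[u,v]]],float),K,np.array([k,0,0,0.]))[0,0]
    R=np.array(c["R"]);t=np.array(c["t"])
    return -R.T@t, R.T@np.array([p[0],p[1],1])
def onz(c,u,v,z):
    o,d=ray(c,u,v); return o+d*(z-o[2])/d[2]
def proj(c,X):
    K=np.array(c["camera_matrix"]);k=float(np.ravel(c["k1"])[0])
    r=cv2.Rodrigues(np.array(c["R"]))[0]
    return cv2.projectPoints(np.array(X,float).reshape(-1,1,3),r,np.array(c["t"],float),K,np.array([k,0,0,0.]))[0][:,0]
def save(c,f,box=None,s=1):
    im=c["img"][:,:,::-1]
    if box: im=im[box[1]:box[3],box[0]:box[2]]
    cv2.imwrite("pics/"+f,cv2.resize(im,None,fx=s,fy=s,interpolation=cv2.INTER_CUBIC))
E
python3 - <<'E'
from h import *
a=cam("scene");b=cam("top")
im=np.vstack([a["img"],b["img"]])[:,:,::-1]
cv2.imwrite("pics/a.png",a["img"][:,:,::-1]);cv2.imwrite("pics/b.png",cv2.resize(b["img"][:,:,::-1],(800,600),interpolation=cv2.INTER_CUBIC))
for c in(a,b):print(-np.array(c["R"]).T@c["t"],c["camera_matrix"][0],c["k1"])
print(env.get_obs())
E
```

```text
[ 0.99582775 -0.36501748  0.80691154] [364.87659667   0.         252.61920397] 0.020132065292578154
[ 0.46465587 -0.00632399  0.92989557] [360.15751684   0.         261.86051385] -0.009531962244060518
{'time_s': 0.1, 'qpos': array([-76.1987717 ,  18.43495015,  -4.01535624,  83.16672994,
         1.29370634,  78.53934233,  -3.25976226]), 'joint_velocities': array([-0.07195935, -0.09040077,  0.04348275, -0.0329257 , -0.00082782,
       -0.05757098, -0.04907764]), 'effort': array([ 1.33009262e-04, -4.92570841e+01, -4.05714065e-01, -3.13395238e+01,
       -6.41336571e-02,  3.96316010e-02,  6.98377471e-05]), 'tool_pos': array([0.14613485, 0.63318362, 0.40377938]), 'tool_rot': array([-1.79904132e+02,  4.10119173e-03,  1.67008157e+02]), 'force': array([0.047126  , 0.42200699, 0.22596786]), 'wrist_torque': array([ 0.01494921,  0.0414299 , -0.04147533]), 'grasp_force': 0.0, 'grip_width': 0.08699273847195962}
```

View pics/a.png

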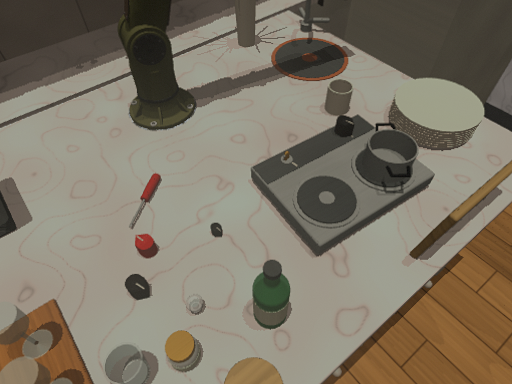

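View pics/b.png

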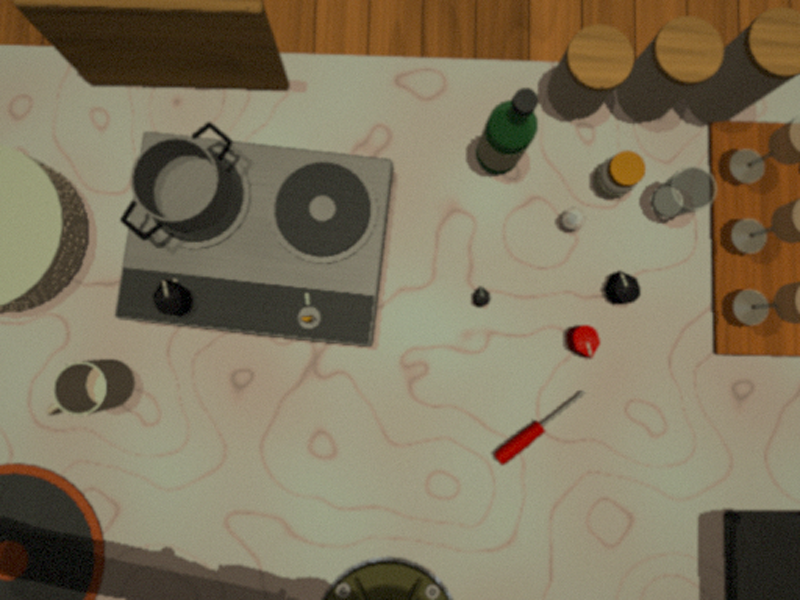

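Scene: `scene` shows the large black knob at (137,287), small black at (216,230), red at (145,244), and the spindle at (287,157). In `top` (800 px view) the large black knob is at (622,288), small black (481,297), red look-alike (584,341), and the spindle with its tick at (308,318)/(306,298). The large black one at (622,288) fits, being bigger and black. I'll confirm it in an enlarged crop.

Run:
```python
from h import *
a=cam("scene");b=cam("top")
def cr(c,u,v,r=24):return cv2.resize(c["img"][v-r:v+r,u-r:u+r,::-1],(384,288*0+384),interpolation=cv2.INTER_CUBIC)[:, :]
t=[cr(b,398,184),cr(b,197,198),cr(a,137,286),cr(a,287,158)]
im=np.vstack([np.hstack(t[:2]),np.hstack(t[2:])])
cv2.imwrite("pics/c.png",cv2.resize(im,(600,600)))
for n,c,box in(("top",b,(380,165,418,205)),("scene",a,(118,268,158,305))):
    x0,y0,x1,y1=box;p=c["img"][y0:y1,x0:x1].astype(int)
    m=(p.max(2)<75).astype(np.uint8)
    k,l,s,ce=cv2.connectedComponentsWithStats(m);i=1+np.argmax(s[1:,4]);print(n,s[i]+[x0,y0,0,0,0],ce[i]+[x0,y0])
print(onz(b,398,184,.03),onz(b,197,203,.087))
```

```text
top [386 174  23  21 348] [396.97701149 184.84195402]
scene [125 274  25  26 437] [137.32265446 286.53775744]
[ 0.55430333 -0.36494104  0.03      ] [0.49259599 0.13060278 0.087     ]
```

View pics/c.png

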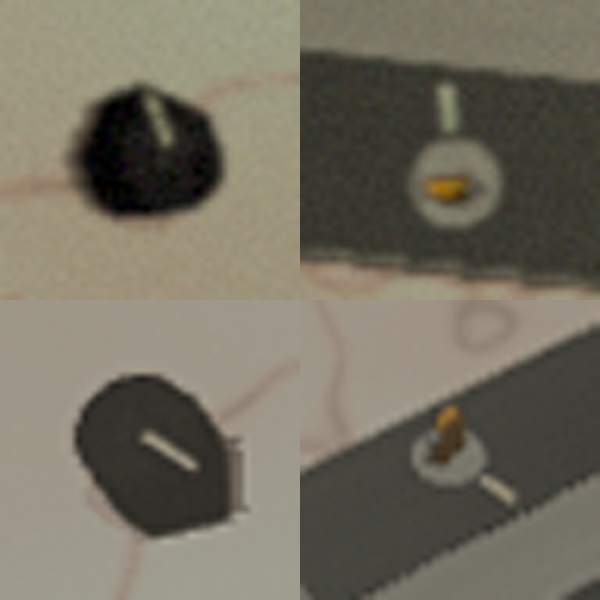

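The crop confirms the large black teardrop (top-left tile, white line from about native (401,183) to (398,175)) and the bare D-spindle. The spindle's tick is above it in `top` (bottom tile pair from `scene`). I'll compute poses from line and tick masks.

```bash
cat > m.py <<'E'
from h import *
def blobs(c,box,lo,hi=256,minA=3):
    x0,y0,x1,y1=box;g=c["img"][y0:y1,x0:x1].astype(int).mean(2)
    S=8;gb=cv2.resize(g.astype(np.float32),None,fx=S,fy=S,interpolation=cv2.INTER_LINEAR)
    m=((gb>lo)&(gb<hi)).astype(np.uint8);out=[]
    for k in cv2.findContours(m,0,1)[0]:
        if cv2.contourArea(k)<minA*S*S: continue
        f=lambda p:(np.array(p)+.5)/S-.5+[x0,y0]
        (cx,cy),wh,an=cv2.minAreaRect(k);bx=f(cv2.boxPoints(((cx,cy),wh,an)))
        e=[np.linalg.norm(bx[1]-bx[0]),np.linalg.norm(bx[2]-bx[1])]
        p,q=((bx[0]+bx[1])/2,(bx[2]+bx[3])/2) if e[0]<e[1] else ((bx[1]+bx[2])/2,(bx[3]+bx[0])/2)
        out.append((cv2.contourArea(k)/S/S,f((cx,cy)),p,q))
    return out
E
python3 - <<'E'
from m import *
a=cam("scene");b=cam("top")
def rep(n,c,box,lo,z,**k):
    for A,ce,p,q in blobs(c,box,lo,**k):
        P,Q=onz(c,*p,z),onz(c,*q,z);d=Q-P
        print(n,round(A,1),ce.round(1),"C",onz(c,*ce,z).round(4),P.round(4),Q.round(4),"ang",np.degrees(np.arctan2(d[1],d[0])).round(1),"len",np.linalg.norm(d).round(4))
rep("knobline top",b,(392,176,406,188),70,.044)
rep("knobline sc",a,(132,280,148,292),105,.044)
rep("top tick/washer",b,(182,184,210,214),105,.061)
rep("sc tick/washer",a,(276,146,302,168),105,.061)
# knob outline top-face: scene dark mask
rep("knobdark top-inv",b,(380,165,418,205),-1,.044,hi=75,minA=60)
rep("knobdark sc-inv",a,(118,268,158,305),-1,.044,hi=75,minA=60)
E
```

```text
knobline top 3.0 [404.  176.4] C [ 0.5724 -0.3746  0.044 ] [ 0.5725 -0.3783  0.044 ] [ 0.5723 -0.371   0.044 ] ang 91.4 len 0.0072
knobline top 16.5 [399.2 178.9] C [ 0.5657 -0.3625  0.044 ] [ 0.5751 -0.3589  0.044 ] [ 0.5563 -0.366   0.044 ] ang -159.4 len 0.0201
knobline sc 11.2 [139.7 285.6] C [ 0.5664 -0.3657  0.044 ] [ 0.5559 -0.3699  0.044 ] [ 0.5768 -0.3616  0.044 ] ang 21.5 len 0.0225
top tick/washer 69.5 [197.7 203. ] C [0.4936 0.1332 0.061 ] [0.5087 0.1347 0.061 ] [0.4786 0.1317 0.061 ] ang -174.3 len 0.0303
top tick/washer 11.7 [196.2 190.7] C [0.523  0.1378 0.061 ] [0.5312 0.1392 0.061 ] [0.5149 0.1365 0.061 ] ang -170.8 len 0.0165
top tick/washer 5.6 [206.4 184.2] C [0.5393 0.1139 0.061 ] [0.5394 0.1066 0.061 ] [0.5391 0.1213 0.061 ] ang 91.4 len 0.0148
sc tick/washer 8.2 [294.1 163.6] C [0.5201 0.1338 0.061 ] [0.5112 0.1327 0.061 ] [0.5289 0.1348 0.061 ] ang 6.7 len 0.0178
sc tick/washer 31.2 [286.3 159.3] C [0.4941 0.1279 0.061 ] [0.5029 0.1403 0.061 ] [0.4853 0.1155 0.061 ] ang -125.4 len 0.0304
sc tick/washer 78.4 [284.1 149.9] C [0.4627 0.1471 0.061 ] [0.4779 0.1659 0.061 ] [0.4474 0.1284 0.061 ] ang -129.1 len 0.0483
knobdark top-inv 360.0 [397.4 185.2] C [ 0.55   -0.3578  0.044 ] [ 0.5613 -0.3315  0.044 ] [ 0.5386 -0.3842  0.044 ] ang -113.2 len 0.0574
knobdark sc-inv 458.2 [137.7 286.8] C [ 0.5661 -0.3704  0.044 ] [ 0.5298 -0.3719  0.044 ] [ 0.6009 -0.369   0.044 ] ang 2.3 len 0.0712
```

Run:
```python
from m import *
a=cam("scene");b=cam("top")
y=np.radians(21.3);u=np.array([np.cos(y),np.sin(y)]);v=np.array([-u[1],u[0]])
for n,c,box,th in(("top",b,(380,165,418,205),80),("sc",a,(118,268,158,305),95)):
    x0,y0,x1,y1=box;g=cv2.resize(c["img"][y0:y1,x0:x1].astype(np.float32).mean(2),None,fx=8,fy=8)
    k=max(cv2.findContours((g<th).astype(np.uint8),0,1)[0],key=cv2.contourArea)[:,0]
    P=(k+.5)/8-.5+[x0,y0]
    Z={z:np.array([onz(c,*p,z)[:2] for p in P]) for z in(0,.044)}
    for z in Z:
        q=Z[z];print(n,z,"u min/max",(q@u).min().round(4),(q@u).max().round(4),"v",(q@v).min().round(4),(q@v).max().round(4))
for n,c,box in(("top",b,(182,184,210,214)),("sc",a,(276,146,302,168))):
    x0,y0,x1,y1=box;p=cv2.resize(c["img"][y0:y1,x0:x1].astype(np.float32),None,fx=8,fy=8)
    m=(p[...,0]-p[...,2]>35).astype(np.uint8)
    ys,xs=np.nonzero(m);P=(np.c_[xs,ys]+.5)/8-.5+[x0,y0]
    print(n,P.mean(0),P.min(0),P.max(0),onz(c,*P.mean(0),.074),onz(c,*P.mean(0),.087))
print("line ctr u,v top",np.array([.5657,-.3625])@u,np.array([.5657,-.3625])@v,"sc",np.array([.5664,-.3657])@u,np.array([.5664,-.3657])@v)
o=env.get_obs();print(o["tool_pos"],o["tool_rot"])
```

```text
top 0 u min/max 0.3552 0.4109 v -0.5809 -0.5182
top 0.044 u min/max 0.3588 0.4118 v -0.5617 -0.5019
sc 0 u min/max 0.3313 0.4082 v -0.5668 -0.5165
sc 0.044 u min/max 0.3566 0.4293 v -0.5742 -0.5266
top [195.91263587 203.45903533] [192.1875 201.3125] [199.6875 205.8125] [0.49188011 0.13524267 0.074     ] [0.49146661 0.13309245 0.087     ]
sc [286.47185185 153.47175926] [284.1875 150.3125] [288.5625 158.6875] [0.48672855 0.13421534 0.074     ] [0.49575868 0.12536021 0.087     ]
line ctr u,v top 0.39537915639869037 -0.5432292910783253 sc 0.3948689363204867 -0.5464649788679302
[0.1461619  0.63333736 0.40460515] [-1.79988843e+02  2.20987340e-03  1.67006030e+02]
```

Large knob: centre about (0.549, -0.370), yaw 21°. Spindle: about (0.492, 0.1315), yaw 8°. Moving around the base now.

servo_tool(plan=[{"xyz":[-31.9,-16.5,0],"twist":[0,0,67],"jaw":0},{"xyz":[-31.9,-16.5,0],"twist":[0,0,67],"jaw":0},{"xyz":[-31.9,-16.5,0],"twist":[0,0,67],"jaw":0},{"xyz":[-31.9,-16.5,0],"twist":[0,0,67],"jaw":0},{"xyz":[-31.9,-16.5,0],"twist":[0,0,67],"jaw":0},{"xyz":[-31.9,-16.5,0],"twist":[0,0,67],"jaw":0},{"xyz":[-31.9,-16.5,0],"twist":[0,0,67],"jaw":0},{"xyz":[-31.9,-16.5,0],"twist":[0,0,67],"jaw":0},{"xyz":[-31.9,-16.5,0],"twist":[0,0,67],"jaw":0},{"xyz":[-31.9,-16.5,0],"twist":[0,0,67],"jaw":0}])

```text
time_s: 1.23
tool_pos: [0.4259, 0.3946, 0.4053]
tool_rot: [179.8, 0.2, 99.0]
force: [-0.6, -0.2, 0.0]
grip_width: 0.087
grasp_force: 0.0
```

```bash
cat >> h.py <<'E'
from scipy.spatial.transform import Rotation as Ro
def to(x,y,z,yaw):
    "shift cm / twist deg in tool axes to put TCP at x,y,z pointing down with yaw"
    o=env.get_obs();R=Ro.from_euler("xyz",o["tool_rot"],degrees=True)
    T=Ro.from_euler("xyz",[180,0,yaw],degrees=True)
    print("xyz",(R.inv().apply(np.array([x,y,z])-o["tool_pos"])*100).round(2),"twist",np.degrees((R.inv()*T).as_rotvec()).round(2),"| t",round(o["time_s"],2),o["tool_pos"].round(4),o["tool_rot"].round(2),o["qpos"].round(0),o["force"].round(1),o["grip_width"].round(4),o["grasp_force"])
E
python3 -c "
from h import *
to(.54,.05,.405,50);to(.551,-.369,.30,21.3)"
```

```text
Traceback (most recent call last):
  File "h.py", line 26, in to
    print("xyz",(R.inv().apply(np.array([x,y,z])-o["tool_pos"])*100).round(2),"twist",np.degrees((R.inv()*T).as_rotvec()).round(2),"| t",round(o["time_s"],2),o["tool_pos"].round(4),o["tool_rot"].round(2),o["qpos"].round(0),o["force"].round(1),o["grip_width"].round(4),o["grasp_force"])
                                                                                                                                                                                                                                                   ^^^^^^^^^^^^^^^^^^^^^
AttributeError: 'float' object has no attribute 'round'
```

servo_tool(plan=[{"xyz":[-35.9,5.9,0],"twist":[0,0,50],"jaw":0},{"xyz":[-35.9,5.9,0],"twist":[0,0,50],"jaw":0},{"xyz":[-35.9,5.9,0],"twist":[0,0,50],"jaw":0},{"xyz":[-35.9,5.9,0],"twist":[0,0,50],"jaw":0},{"xyz":[-35.9,5.9,0],"twist":[0,0,50],"jaw":0},{"xyz":[-35.9,5.9,0],"twist":[0,0,50],"jaw":0},{"xyz":[-35.9,5.9,0],"twist":[0,0,50],"jaw":0},{"xyz":[-35.9,5.9,0],"twist":[0,0,50],"jaw":0},{"xyz":[-35.9,5.9,0],"twist":[0,0,50],"jaw":0},{"xyz":[-35.9,5.9,0],"twist":[0,0,50],"jaw":0}])

```text
time_s: 2.07
tool_pos: [0.5417, 0.0492, 0.4055]
tool_rot: [179.8, 0.1, 49.3]
force: [-0.6, 0.2, 0.7]
grip_width: 0.0871
grasp_force: 0.0
```

```bash
sed -i 's/o\["grip_width"\].round(4)/round(float(o["grip_width"]),4)/' h.py
python3 -c "
from h import *
to(.553,-.369,.32,21.3)"
```

```text
xyz [-30.98  28.07   8.7 ] twist [ 0.25 -0.   28.04] | t 2.07 [0.5417 0.0492 0.4055] [1.7976e+02 6.0000e-02 4.9340e+01] [-40.   5.  34.  99.  -3.  76. -46.] [-0.6  0.2  0.7] 0.0871 0.0
```

servo_tool(plan=[{"xyz":[-31,28.1,8.7],"twist":[0.2,0,28],"jaw":0},{"xyz":[-31,28.1,8.7],"twist":[0.2,0,28],"jaw":0},{"xyz":[-31,28.1,8.7],"twist":[0.2,0,28],"jaw":0},{"xyz":[-31,28.1,8.7],"twist":[0.2,0,28],"jaw":0},{"xyz":[-31,28.1,8.7],"twist":[0.2,0,28],"jaw":0},{"xyz":[-31,28.1,8.7],"twist":[0.2,0,28],"jaw":0},{"xyz":[-31,28.1,8.7],"twist":[0.2,0,28],"jaw":0},{"xyz":[-31,28.1,8.7],"twist":[0.2,0,28],"jaw":0},{"xyz":[-31,28.1,8.7],"twist":[0.2,0,28],"jaw":0},{"xyz":[-31,28.1,8.7],"twist":[0.2,0,28],"jaw":0}])

```text
time_s: 2.9
tool_pos: [0.5564, -0.3513, 0.3194]
tool_rot: [-179.8, 0.0, 22.1]
force: [0.8, 0.6, 0.2]
grip_width: 0.0872
grasp_force: 0.0
```

servo_tool(plan=[{"xyz":[0,0,0],"twist":[0,0,0],"jaw":0},{"xyz":[0,0,0],"twist":[0,0,0],"jaw":0},{"xyz":[0,0,0],"twist":[0,0,0],"jaw":0}])

```text
time_s: 3.15
tool_pos: [0.5563, -0.3496, 0.3196]
tool_rot: [-179.7, 0.0, 22.0]
force: [0.9, 0.8, 0.4]
grip_width: 0.0871
grasp_force: 0.0
```

```bash
python3 -c "
from h import *
to(.553,-.369,.20,21.3)
a=cam('scene');b=cam('top')
A=cv2.resize(a['img'][215:325,80:200,::-1],(400,366),interpolation=2);B=cv2.resize(b['img'][120:230,340:460,::-1],(400,366),interpolation=2)
cv2.imwrite('pics/d.png',np.hstack([A,B]))"
```

```text
xyz [-1.02  1.73 11.95] twist [-0.26  0.04  0.7 ] | t 3.15 [ 0.5563 -0.3496  0.3196] [-1.7974e+02  4.0000e-02  2.2000e+01] [ -4.  27.  45.  89. -20.  72. -23.] [0.9 0.8 0.4] 0.0871 0.0
```

View pics/d.png

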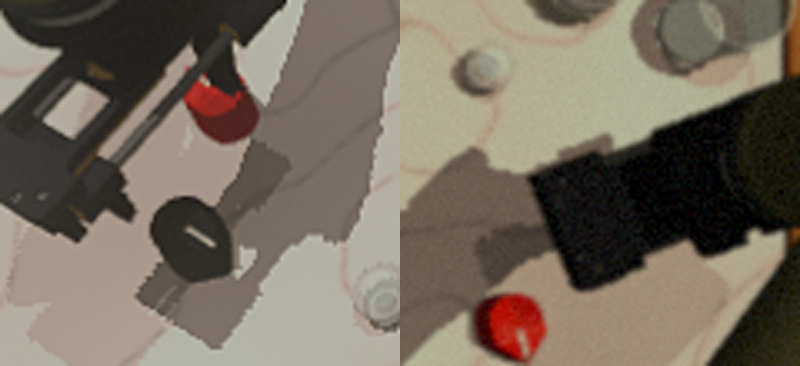

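The picture shows the gripper above the knob, with the red knob near one finger. I'll narrow the jaws a bit, checking clearance to the red knob and the pot.

```bash
python3 -c "
from h import *
a=cam('scene');b=cam('top')
for z in(0,.044):print('red',onz(b,374,218,z),onz(b,367,218,z),onz(b,374,209,z))
for z in(.10,.15):print('pot rim front',onz(b,112,136,z),'right',onz(b,140,115,z),'handle',onz(b,90,149,z))
to(.5535,-.368,.192,21.3)"
```

```text
red [ 0.46732389 -0.31342497  0.        ] [ 0.46691992 -0.29517463  0.        ] [ 0.49059833 -0.31348856  0.        ]
red [ 0.46719764 -0.29889383  0.044     ] [ 0.46681279 -0.28150705  0.044     ] [ 0.48937081 -0.29895441  0.044     ]
pot rim front [0.64321636 0.33166003 0.1       ] right [0.69475239 0.26934361 0.1       ] handle [0.61135276 0.38067638 0.1       ]
pot rim front [0.63245835 0.31129698 0.15      ] right [0.68088941 0.25273504 0.15      ] handle [0.60251449 0.35736017 0.15      ]
xyz [-1.1   1.76 12.84] twist [-0.22 -0.05  0.9 ] | t 3.35 [ 0.5571 -0.348   0.3204] [-1.7978e+02 -5.0000e-02  2.2200e+01] [ -4.  27.  45.  89. -20.  72. -23.] [0.2 0.2 0.5] 0.087 0.0
```

servo_tool(plan=[{"xyz":[-1.0,1.7,6.0],"twist":[-0.3,0,0.7],"jaw":0.28},{"xyz":[-1.0,1.7,6.0],"twist":[-0.3,0,0.7],"jaw":0.28},{"xyz":[-1.0,1.7,6.0],"twist":[-0.3,0,0.7],"jaw":0.28},{"xyz":[-1.0,1.7,6.0],"twist":[-0.3,0,0.7],"jaw":0.28},{"xyz":[-1.0,1.7,6.0],"twist":[-0.3,0,0.7],"jaw":0.28},{"xyz":[-1.0,1.7,6.0],"twist":[-0.3,0,0.7],"jaw":0.28}])

```text
time_s: 3.85
tool_pos: [0.5541, -0.369, 0.2621]
tool_rot: [179.8, -0.1, 21.4]
force: [-0.7, -0.7, 0.0]
grip_width: 0.0637
grasp_force: 0.0
```

```bash
python3 -c "
from h import *
to(.5535,-.368,.192,21.3)
a=cam('scene')
save(a,'e.png',(90,230,190,305),7)"
```

```text
xyz [-0.04 -0.14  7.01] twist [ 0.23 -0.1   0.09] | t 3.85 [ 0.5541 -0.369   0.2621] [ 1.7977e+02 -1.0000e-01  2.1390e+01] [ -1.  31.  44.  91. -23.  66. -21.] [-0.7 -0.7  0. ] 0.0637 0.0
```

View pics/e.png

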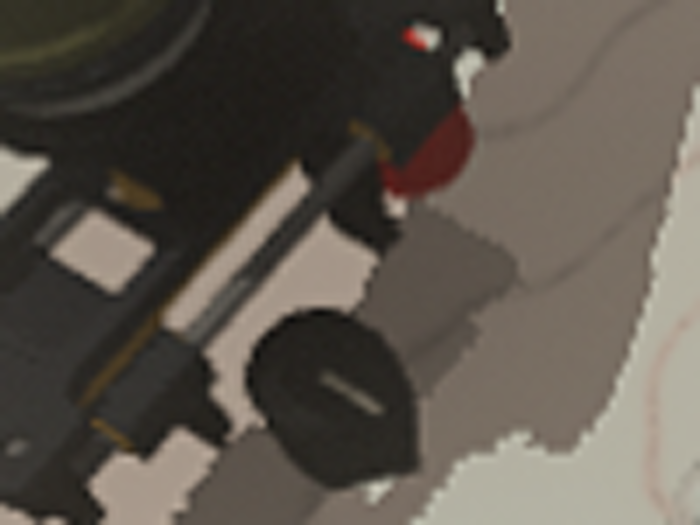

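The picture shows the knob between the fingertips' descent lines; the fingertips are at about (225,440) and (385,240) in the crop, and red is clear. Descending.

servo_tool(plan=[{"xyz":[0,0,3.0],"twist":[0,0,0],"jaw":0.28},{"xyz":[0,0,5.0],"twist":[0,0,0],"jaw":0.28},{"xyz":[0,0,6.0],"twist":[0,0,0],"jaw":0.28},{"xyz":[0,0,7.0],"twist":[0,0,0],"jaw":0.28},{"xyz":[0,0,7.0],"twist":[0,0,0],"jaw":0.28},{"xyz":[0,0,7.0],"twist":[0,0,0],"jaw":0.28}])

```text
time_s: 4.4
tool_pos: [0.5533, -0.3697, 0.1905]
tool_rot: [179.9, 0.0, 21.3]
force: [0.4, -0.3, 0.7]
grip_width: 0.0627
grasp_force: 0.0
```

servo_tool(plan=[{"xyz":[0,0,0],"twist":[0,0,0],"jaw":0.5},{"xyz":[0,0,0],"twist":[0,0,0],"jaw":0.52},{"xyz":[0,0,0],"twist":[0,0,0],"jaw":0.54},{"xyz":[0,0,0],"twist":[0,0,0],"jaw":0.57},{"xyz":[0,0,0],"twist":[0,0,0],"jaw":0.6},{"xyz":[0,0,0],"twist":[0,0,0],"jaw":0.7},{"xyz":[0,0,0],"twist":[0,0,0],"jaw":0.8},{"xyz":[0,0,0],"twist":[0,0,0],"jaw":0.8},{"xyz":[0,0,0],"twist":[0,0,0],"jaw":0.8}], newtons=30)

```text
time_s: 5.15
tool_pos: [0.5532, -0.3696, 0.1904]
tool_rot: [179.9, 0.0, 21.3]
force: [-1.4, 0.5, 4.4]
grip_width: 0.0397
grasp_force: 30.0
```

```bash
python3 -c "
from h import *
to(.5535,-.368,.292,8)"
```

```text
xyz [  0.09  -0.12 -10.16] twist [ 0.12  0.   13.31] | t 5.15 [ 0.5532 -0.3696  0.1904] [1.7988e+02 2.0000e-02 2.1310e+01] [  1.  36.  41.  94. -27.  60. -19.] [-1.4  0.5  4.4] 0.0397 29.99890428793151
```

servo_tool(plan=[{"xyz":[0,0,-2.5],"twist":[0,0,0],"jaw":0.8},{"xyz":[0,0,-6],"twist":[0,0,0],"jaw":0.8},{"xyz":[0,0,-10],"twist":[0,0,0],"jaw":0.8},{"xyz":[0,0,-14],"twist":[0,0,0],"jaw":0.8},{"xyz":[0,0,-14],"twist":[0,0,0],"jaw":0.8},{"xyz":[0,0,-14],"twist":[0,0,0],"jaw":0.8}], newtons=45)

```text
time_s: 5.65
tool_pos: [0.5534, -0.37, 0.3323]
tool_rot: [179.7, -0.1, 21.3]
force: [0.3, 0.4, -2.5]
grip_width: 0.0396
grasp_force: 45.0
```

```bash
python3 -c "
from h import *
to(.497,.132,.33,8)"
```

```text
xyz [ 1.299e+01 -4.882e+01 -1.000e-02] twist [ 0.3  -0.17 13.3 ] | t 5.65 [ 0.5534 -0.37    0.3323] [ 1.7969e+02 -1.4000e-01  2.1300e+01] [ -2.  28.  46.  88. -21.  73. -22.] [ 0.3  0.4 -2.5] 0.0396 44.99772002454847
```

servo_tool(plan=[{"xyz":[0.5,-2,0],"twist":[0.3,-0.2,2],"jaw":0.8},{"xyz":[1.5,-5.5,0],"twist":[0.3,-0.2,4],"jaw":0.8},{"xyz":[2.4,-9,0],"twist":[0.3,-0.2,6],"jaw":0.8},{"xyz":[3.4,-12.8,0],"twist":[0.3,-0.2,8],"jaw":0.8},{"xyz":[4.4,-16.5,0],"twist":[0.3,-0.2,10],"jaw":0.8},{"xyz":[5.4,-20.3,0],"twist":[0.3,-0.2,12],"jaw":0.8},{"xyz":[6.4,-24,0],"twist":[0.3,-0.2,13.3],"jaw":0.8},{"xyz":[7.4,-27.8,0],"twist":[0.3,-0.2,13.3],"jaw":0.8},{"xyz":[8.4,-31.5,0],"twist":[0.3,-0.2,13.3],"jaw":0.8},{"xyz":[9,-34,0],"twist":[0.3,-0.2,13.3],"jaw":0.8}])

```text
time_s: 6.48
tool_pos: [0.5118, -0.015, 0.327]
tool_rot: [-179.7, 0.5, 8.3]
force: [0.7, 0.4, -2.4]
grip_width: 0.0398
grasp_force: 45.0
```

```bash
python3 -c "
from h import *
to(.497,.132,.33,8)"
```

```text
xyz [  0.65 -14.76  -0.24] twist [-0.26  0.46  0.28] | t 6.48 [ 0.5118 -0.015   0.327 ] [-179.74    0.46    8.28] [-43.   5.  44. 109.  -4.  67. -79.] [ 0.7  0.4 -2.4] 0.0398 44.996643582126126
```

servo_tool(plan=[{"xyz":[0.1,-3,-0.1],"twist":[-0.3,0.4,0.3],"jaw":0.8},{"xyz":[0.3,-6,-0.2],"twist":[-0.3,0.4,0.3],"jaw":0.8},{"xyz":[0.4,-9,-0.2],"twist":[-0.3,0.4,0.3],"jaw":0.8},{"xyz":[0.5,-12,-0.2],"twist":[-0.3,0.4,0.3],"jaw":0.8},{"xyz":[0.6,-14,-0.2],"twist":[-0.3,0.4,0.3],"jaw":0.8},{"xyz":[0.6,-14.8,-0.2],"twist":[-0.3,0.4,0.3],"jaw":0.8},{"xyz":[0.6,-14.8,-0.2],"twist":[-0.3,0.4,0.3],"jaw":0.8},{"xyz":[0.6,-14.8,-0.2],"twist":[-0.3,0.4,0.3],"jaw":0.8}])

```text
time_s: 7.15
tool_pos: [0.4984, 0.1266, 0.3304]
tool_rot: [179.8, -0.0, 7.7]
force: [1.0, -0.4, -1.5]
grip_width: 0.0401
grasp_force: 45.0
```

```bash
python3 -c "
from h import *
to(.497,.132,.295,8)
a=cam('scene')
for z in(.12,.15,.17):print(proj(a,[[.492,.1315,z]]))
print(proj(a,[[.492,.1315,.087]]))
save(a,'f.png',(245,85,335,185),6)"
```

```text
xyz [-0.06 -0.56  3.54] twist [ 0.25 -0.03 -0.3 ] | t 7.15 [0.4984 0.1266 0.3304] [ 1.7975e+02 -3.0000e-02  7.7000e+00] [-52.   5.  37. 109.  -3.  67. -97.] [ 1.  -0.4 -1.5] 0.0401 44.99758890713565
[[287.93513945 142.98214283]]
[[288.58852334 134.66031846]]
[[289.04288565 128.87831401]]
[[287.25280257 151.68178572]]
```

View pics/f.png

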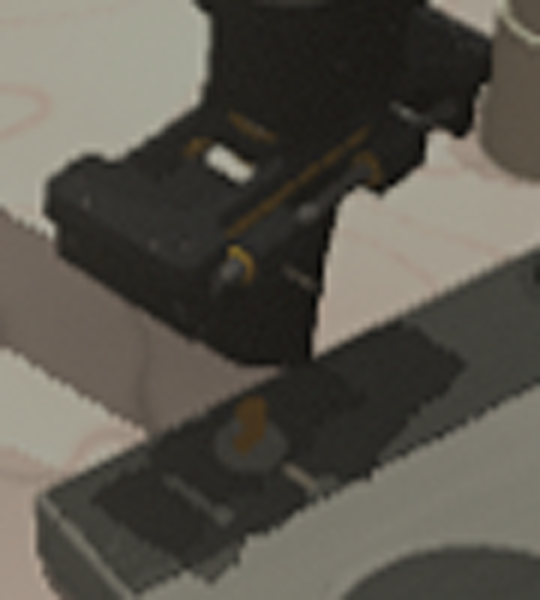

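The picture shows the held knob over the hob, its white line at crop (300,277), and the brass spindle at crop (250,425) with the tick at (305,480). I'll measure the line in hand against the robot pose, and the spindle top in the same view.

Run:
```python
from m import *
a=cam("scene");o=env.get_obs();p=o["tool_pos"]
z=p[2]-.1684+.022
for A,ce,P,Q in blobs(a,(290,126,301,136),58,minA=1.5):
    X,Y,C=onz(a,*P,z),onz(a,*Q,z),onz(a,*ce,z);d=Y-X;w=np.radians(o["tool_rot"][2])
    e=(C-p)[:2];print("line",A,ce,C,np.degrees(np.arctan2(d[1],d[0])),np.linalg.norm(d),"fwd",e@[np.cos(w),np.sin(w)],"left",e@[-np.sin(w),np.cos(w)])
for A,ce,P,Q in blobs(a,(290,158,301,170),62,90,minA=1.5):
    X,Y=onz(a,*P,.061),onz(a,*Q,.061);d=Y-X;print("tick",A,ce,onz(a,*ce,.061),np.degrees(np.arctan2(d[1],d[0])),np.linalg.norm(d))
x0,y0,x1,y1=276,146,302,168
q=cv2.resize(a["img"][y0:y1,x0:x1].astype(np.float32),None,fx=8,fy=8)
ys,xs=np.nonzero(q[...,0]-q[...,2]>25);P=(np.c_[xs,ys]+.5)/8-.5+[x0,y0]
print("brass",P.min(0),P.max(0),"top half mean x",P[P[:,1]<P[:,1].min()+4].mean(0))
for zz in(.083,.087):print(proj(a,[[.492,.131,zz]]),)
print(proj(a,[[.492,.131,.061]]))
```

```text
line 21.9296875 [298.875 130.5  ] [0.52346788 0.13504036 0.18462686] -42.486010265274565 0.036033597237785125 fwd 0.025688028193151632 left 0.006247679297864803
tick 21.4921875 [296.36723518 164.66977882] [0.52691073 0.13594903 0.061     ] -21.274838182790965 0.02775130481467168
brass [283.6875 150.8125] [288.6875 159.8125] top half mean x [286.54649015 152.91274631]
[[287.035471   152.78844825]]
[[287.11531239 151.76463527]]
[[286.60531846 158.30655042]]
```

Run:
```python
from m import *
a=cam("scene");o=env.get_obs();p=o["tool_pos"];z=p[2]-.1684+.022;w=np.radians(o["tool_rot"][2])
g=a["img"].astype(int).mean(2);print(g[127:136,288:302].astype(int))
for q in[(292.1,128.7),(297.6,132.9),(294.8,130.9)]:
    C=onz(a,*q,z);e=(C-p)[:2];print(C,"fwd",e@[np.cos(w),np.sin(w)],"left",e@[-np.sin(w),np.cos(w)])
```

```text
[[ 39  32  31  30  33  29  30  29  28  26  19  96 153 154]
 [ 30  32  31  29  30  28  31  27  27  25  18 118 154 154]
 [ 30  30  30  30  42  33  28  27  26  22  20 141 154 153]
 [ 32  29  28  29  39  50  50  30  25  25  17 153 156 153]
 [ 31  30  31  29  29  43  50  57  43  23  33 152 154 152]
 [ 31  29  28  28  26  28  35  53  53  33  42 151 154 152]
 [ 28  28  28  28  27  27  26  30  39  28  66 151 153 152]
 [ 28  28  27  28  27  26  27  30  23  15 103 150 152 152]
 [ 28  29  27  27  28  26  28  24  23  33 137 152 151 152]]
[0.50809674 0.12624396 0.18486633] fwd 0.009186821599956414 left -0.0004867533050964426
[0.52807761 0.12653911 0.18486633] fwd 0.029034147928013784 left -0.0028117752637858333
[0.51833307 0.12605277 0.18486633] fwd 0.01930987570026162 left -0.0020173203712561664
```

servo_tool(plan=[{"xyz":[-0.1,-0.25,1.5],"twist":[0.2,0,-0.3],"jaw":0.8},{"xyz":[-0.1,-0.45,3],"twist":[0.2,0,-0.3],"jaw":0.8},{"xyz":[-0.1,-0.45,4.5],"twist":[0.2,0,-0.3],"jaw":0.8},{"xyz":[-0.1,-0.45,4.9],"twist":[0.2,0,-0.3],"jaw":0.8},{"xyz":[-0.1,-0.45,4.9],"twist":[0.2,0,-0.3],"jaw":0.8},{"xyz":[-0.1,-0.45,4.9],"twist":[0.2,0,-0.3],"jaw":0.8}], newtons=55)

```text
time_s: 7.8
tool_pos: [0.4976, 0.131, 0.283]
tool_rot: [-180.0, -0.2, 7.9]
force: [0.5, 0.5, -1.2]
grip_width: 0.0394
grasp_force: 55.0
```

Run:
```python
from h import *
to(.4965,.131,.2654,8)
a=cam("scene");save(a,"g.png",(250,100,325,175),8)
```

```text
xyz [-0.11 -0.02  1.75] twist [-0.04 -0.17 -0.08] | t 7.8 [0.4976 0.131  0.283 ] [-1.7996e+02 -1.7000e-01  7.9200e+00] [-52.   8.  37. 112.  -6.  61. -95.] [ 0.5  0.5 -1.2] 0.0394 54.997650396544486
```

View pics/g.png

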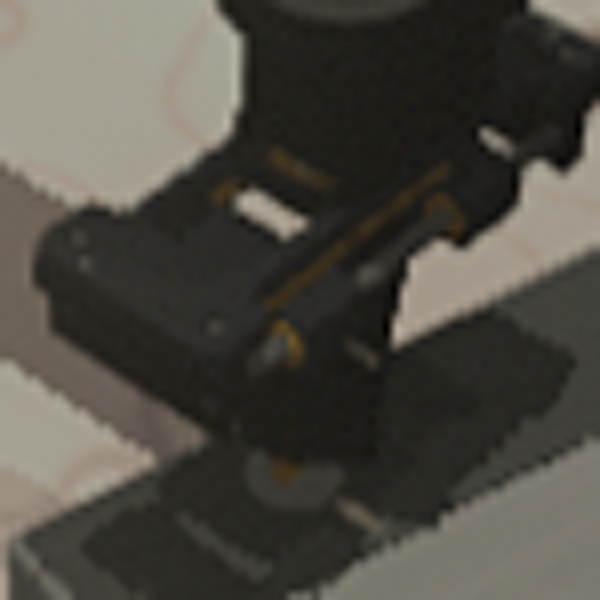

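The picture shows the knob just above the brass spindle at crop (285,465), with the line and tick directions parallel. Lowering gently onto it.

servo_tool(plan=[{"xyz":[-0.1,0,0.4],"twist":[0,0,0],"jaw":0.8},{"xyz":[-0.1,0,0.7],"twist":[0,0,0],"jaw":0.8},{"xyz":[-0.1,0,1.0],"twist":[0,0,0],"jaw":0.8},{"xyz":[-0.1,0,1.1],"twist":[0,0,0],"jaw":0.8},{"xyz":[-0.1,0,1.1],"twist":[0,0,0],"jaw":0.8}])

```text
time_s: 8.27
tool_pos: [0.4961, 0.1317, 0.2712]
tool_rot: [-180.0, -0.1, 8.0]
force: [0.4, 0.4, 0.6]
grip_width: 0.0394
grasp_force: 55.0
```

servo_tool(plan=[{"xyz":[0,0,0.2],"twist":[0,0,0],"jaw":0.8},{"xyz":[0,0,0.3],"twist":[0,0,0],"jaw":0.8},{"xyz":[0,0,0.4],"twist":[0,0,0],"jaw":0.8},{"xyz":[0,0,0.4],"twist":[0,0,0],"jaw":0.8}])

```text
time_s: 8.6
tool_pos: [0.4962, 0.1317, 0.2673]
tool_rot: [-179.9, -0.1, 8.0]
force: [0.1, 0.1, -0.6]
grip_width: 0.0397
grasp_force: 55.0
```

servo_tool(plan=[{"xyz":[0,0,0.1],"twist":[0,0,0],"jaw":0.8},{"xyz":[0,0,0.2],"twist":[0,0,0],"jaw":0.8},{"xyz":[0,0,0.3],"twist":[0,0,0],"jaw":0.8},{"xyz":[0,0,0.4],"twist":[0,0,0],"jaw":0.8}])

```text
time_s: 8.93
tool_pos: [0.4967, 0.1318, 0.2643]
tool_rot: [-179.9, -0.2, 8.0]
force: [-1.7, -0.5, 8.7]
grip_width: 0.0394
grasp_force: 55.0
```

servo_tool(plan=[{"xyz":[0,0,0.15],"twist":[0,0,0],"jaw":0.8},{"xyz":[0,0,0.3],"twist":[0,0,0],"jaw":0.8},{"xyz":[0,0,0.4],"twist":[0,0,0],"jaw":0.8},{"xyz":[0,0,0.4],"twist":[0,0,0],"jaw":0.8}], newtons=60)

```text
time_s: 9.27
tool_pos: [0.4963, 0.1317, 0.2595]
tool_rot: [-179.9, -0.2, 8.0]
force: [-0.4, -1.4, -1.0]
grip_width: 0.0397
grasp_force: 60.0
```

servo_tool(plan=[{"xyz":[0,0,0.2],"twist":[0,0,0],"jaw":0.8},{"xyz":[0,0,0.35],"twist":[0,0,0],"jaw":0.8},{"xyz":[0,0,0.5],"twist":[0,0,0],"jaw":0.8},{"xyz":[0,0,0.5],"twist":[0,0,0],"jaw":0.8}])

```text
time_s: 9.6
tool_pos: [0.4961, 0.1317, 0.2538]
tool_rot: [-180.0, -0.1, 8.0]
force: [0.2, -0.0, -3.5]
grip_width: 0.0396
grasp_force: 60.0
```

servo_tool(plan=[{"xyz":[0,0,0.1],"twist":[0,0,0],"jaw":0.8},{"xyz":[0,0,0.2],"twist":[0,0,0],"jaw":0.8},{"xyz":[0,0,0.2],"twist":[0,0,0],"jaw":0.8}])

```text
time_s: 9.85
tool_pos: [0.4966, 0.1317, 0.2533]
tool_rot: [-179.9, -0.2, 8.0]
force: [-1.0, -0.0, 3.1]
grip_width: 0.0397
grasp_force: 60.0
```

servo_tool(plan=[{"xyz":[0,0,0.1],"twist":[0,0,0],"jaw":0.8},{"xyz":[0,0,0.25],"twist":[0,0,0],"jaw":0.8},{"xyz":[0,0,0.25],"twist":[0,0,0],"jaw":0.8}])

```text
time_s: 10.1
tool_pos: [0.4972, 0.1317, 0.253]
tool_rot: [-179.8, -0.2, 8.0]
force: [-6.0, -1.7, 20.5]
grip_width: 0.0399
grasp_force: 60.0
```

It's seated against a hard stop. Relieve the push, open, lift.

servo_tool(plan=[{"xyz":[0,0,-0.25],"twist":[0,0,0],"jaw":0.8},{"xyz":[0,0,-0.3],"twist":[0,0,0],"jaw":0.8},{"xyz":[0,0,-0.3],"twist":[0,0,0],"jaw":0.28},{"xyz":[0,0,-0.3],"twist":[0,0,0],"jaw":0.2},{"xyz":[0,0,-0.3],"twist":[0,0,0],"jaw":0.2},{"xyz":[0,0,-0.3],"twist":[0,0,0],"jaw":0.2},{"xyz":[0,0,-0.3],"twist":[0,0,0],"jaw":0.2},{"xyz":[0,0,-0.3],"twist":[0,0,0],"jaw":0.2}])

```text
time_s: 10.77
tool_pos: [0.4963, 0.1317, 0.2529]
tool_rot: [-179.9, -0.1, 8.0]
force: [0.4, 0.3, -0.4]
grip_width: 0.067
grasp_force: 0.0
```

servo_tool(plan=[{"xyz":[0,0,-2],"twist":[0,0,0],"jaw":0.2},{"xyz":[0,0,-5],"twist":[0,0,0],"jaw":0.2},{"xyz":[0,0,-8],"twist":[0,0,0],"jaw":0.2},{"xyz":[0,9,-11],"twist":[0,0,0],"jaw":0.2},{"xyz":[0,13,-11],"twist":[0,0,0],"jaw":0.2},{"xyz":[0,17,-11],"twist":[0,0,0],"jaw":0.2},{"xyz":[0,20,-11],"twist":[0,0,0],"jaw":0.2},{"xyz":[0,20,-11],"twist":[0,0,0],"jaw":0.2},{"xyz":[0,20,-11],"twist":[0,0,0],"jaw":0.2}])

```text
time_s: 11.52
tool_pos: [0.5236, -0.0754, 0.3642]
tool_rot: [179.8, -0.3, 7.3]
force: [-1.0, -0.6, -1.5]
grip_width: 0.07
grasp_force: 0.0
```

Run:
```python
from m import *
a=cam("scene");b=cam("top")
A=cv2.resize(a["img"][85:185,240:360,::-1],(400,333),interpolation=2);B=cv2.resize(b["img"][150:240,60:168+100,::-1][:, 80:188],(400,333),interpolation=2)
cv2.imwrite("pics/i.png",np.hstack([A,B]))
def rep(n,c,box,lo,z):
    for A,ce,p,q in blobs(c,box,lo):
        P,Q=onz(c,*p,z),onz(c,*q,z);d=Q-P
        print(n,round(A,1),ce.round(1),onz(c,*ce,z).round(4),"ang",np.degrees(np.arctan2(d[1],d[0])).round(1))
for z in(.107,.119):rep("sc %.3f"%z,a,(276,135,302,160),95,z)
for z in(.107,.119):rep("top %.3f"%z,b,(182,184,210,214),75,z)
print(proj(a,[[.51,.134,.107],[.51,.134,.119]]))
```

```text
sc 0.107 7.8 [293.5 151.8] [0.5167 0.1303 0.107 ] ang 1.1
sc 0.107 277.4 [288.5 144.5] [0.4878 0.1382 0.107 ] ang -129.2
sc 0.119 7.8 [293.5 151.8] [0.5249 0.1218 0.119 ] ang 1.1
sc 0.119 277.4 [288.5 144.5] [0.4965 0.1296 0.119 ] ang -129.2
top 0.107 87.1 [198.  190.8] [0.5199 0.1261 0.107 ] ang 91.4
top 0.119 87.1 [198.  190.8] [0.5191 0.1242 0.119 ] ang 91.4
[[292.8350073  149.75143514]
 [293.13943631 146.5452055 ]]
```

View pics/i.png

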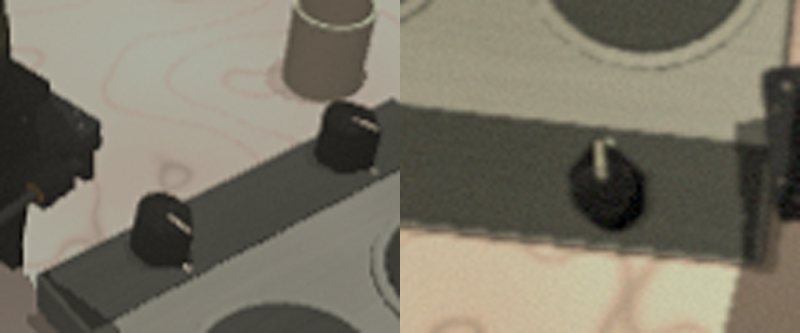

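The picture shows the knob seated at the same height as its neighbour (left crop (165,230) and (348,137)), its line pointing along the tick, and the gripper clear. Handing in.

```bash
python3 -c "
from h import *
print(env.sign_off())"
```

```text
the job is handed in; nothing more can be done
None
```

The large black knob is pushed fully home on the spindle, pointed end along the tick by camera and gripper angle; it is released with the arm clear, and the job was handed in at about 11.6 s.

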